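# Calibrate the bench balance with the check weight

## Task

Calibrate the bench balance. With the pan empty press its large zero key; then lift the steel check weight out of the wooden cradle, stand it upright on the round cork mat and let go, take it again and set it gently upright in the centre of the sprung pan, let go, and press the small calibrate key. Leave the small weight, the carving, the pliers and the brush where they lie.

Things in the scene. Friction and masses are not known exactly. Their poses are not given: they have to be found in the camera images.
- balance: Grey bench balance, fixed to the bench: case 260 mm deep (its x) x 190 mm wide (its y), its top 56 mm above the bench. Origin: on the bench under the centre of the case; +x away from its front, +y to the left seen from its front. The front with the two keys faces the robot. Key axes at x = -93 mm, pan axis at x = +45 mm, y = 0.
- pan_centre (a point): Centre of the top face of the steel pan, 82 mm above the bench when empty (it moves down with the pan). The pan is a flat disc, 120 mm across and 5 mm thick, with an engraved circle 78 mm across: the weight is centred when its foot (62 mm across) stands inside that circle.
- pan (a joint): How far the sprung pan is pressed down, m: 0 empty, about 0.004 to 0.006 under the weight, stop at 0.014 (spring 1.2 N/mm).
- zero_key_top (a point): Centre of the top of the zero key: the large round white key, 36 mm across, at the front left of the balance (its +y side), 78 mm above the bench, 10 mm above its black collar (52 mm across).
- zero_key (a joint): Travel of the zero key, m: 0 up, 0.006 fully down (5 N).
- cal_key_top (a point): Centre of the top of the calibrate key: the small round white key, 22 mm across, at the front right of the balance (its -y side), 120 mm from the zero key, 78 mm above the bench, 10 mm above its black collar (38 mm across).
- cal_key (a joint): Travel of the calibrate key, m: 0 up, 0.006 fully down (5 N).
- weight: Dark steel check weight, 0.65 to 0.95 kg, heavy end down: foot 62 mm across and 36 mm thick, on it a straight round stem 22 mm across, 64 mm long. Origin: centre of the underside of the foot; its z runs along the stem to the top. Starts lying level in the cradle, axis 55 mm above the bench, its free stem pointing roughly away from the robot.
- weight_top (a point): Centre of the top end of the weight's stem, 100 mm from the underside of its foot.
- cradle: Fixed wooden V-cradle: base plate 70 x 90 x 12 mm, V 30 mm long along its x, up to 55 mm tall, carrying only the weight's foot; the stem overhangs to its +x. Origin: on the bench under the middle of the V.
- mat: Fixed round cork mat, 120 mm across, 4 mm thick. Origin: centre of its underside, on the bench.
- small_weight: Bystander: the same dark steel, squat check weight, 44 mm across and 48 mm tall, standing. Origin: centre of its underside. Leave alone.
- pliers: Bystander: pliers lying flat, 140 mm long along their x, 16 mm tall. Origin: at the pivot, on the bench. Leave alone.
- file_brush: Bystander: wooden brush lying flat, 170 mm long along its x, 20 mm tall. Origin: on the bench, under the middle. Leave alone.
- carving: Bystander: dark wooden carved piece, 100 mm long along its x, 28 mm tall. Origin: its underside. Leave alone.

How it is judged:
By the outcome, as a careful person would: the job done as asked, in the order asked, and still so for the second after the job is handed in, with the robot touching nothing.
It also fails if it takes over 70 s, if anything falls off the work surface, if the arm or the gripper's body presses on something with over 40 N, if the wrist force passes 120 N, or if a joint passes its speed limit or range.

## Robot

A 6-joint arm with a two-finger parallel gripper is mounted at the origin on the work surface. World frame = base frame: x ahead of the robot, y to its left, z up, the work surface at z = 0. Lengths are in mm, angles in rad, forces in N, time in s.
With the tool pointing down it reaches from about 275 to 725 mm from the base axis. Payload 5.6 kg.
Tool frame: the origin (TCP) lies at the very end of the fingers, on their centre line; the grasp point (between the pads) lies manip.hold_point_z behind it (manip.hold_point_z is the distance from the TCP to the grasp point, in mm); z points along the fingers, y is the line along which they close (so a half turn about z gives the same grasp; the last joint's range is limited). The gripper opens to 85 mm and grips with 20 to 120 N. Pads are 22 mm wide; open, the fingers measure 114 mm over their backs; the gripper's body (76 mm by 85 mm) begins 54 mm behind the grasp point. The pads swing forward as they close: fully open they stand 13 mm farther back than shut.
Start: joints at [1.618, 0.255, 0.108, 0, -1.424, -0.285], TCP at [129.533, 534.522, 193.783] pointing down, gripper open.
Joint ranges: [-2.95, 2.95], [-1.21, 1.97], [-1.09, 1.5], [-2.87, 1.71], [-2.94, -0.07], [-3.05, 3.05]. Speed limits (rad/s): [2.57, 2.57, 3.14, 3.14, 3.14, 3.14].

## Interface

Orientations are given as a rotation vector (axis times angle).
In Python, from station import monitor, imaging, finish_job, manip gives the robot as it stands. The module is installed in compiled form; this text tells all that it offers.
- The arm moves only by the shell command python3 -m jog 'ROWS' [FORCE]. ROWS is a JSON object of lists of equal length, an entry for each row: "translation": the shift along the tool's x, y, z in m, a list of three; "turn": the turn about the tool's z in degrees; "claw": the finger opening in m, from 0 to 0.0854. A call has 1 to 12 rows; each row is the pose to reach, as a shift and turn from the pose commanded when the call began, along the tool's axes at that moment; what a row does not reach only later rows make up. A row lasts 1/8 s, in which the tool goes at most 62.5 mm and 10.7 degrees, less where a joint would pass 70% of its speed; a pose out of reach is approached as far as the arm can. A call with a gripper value outside its range is refused whole. The fingers move at their own pace and stop on an object; FORCE is the grip in N (left out, the last holds). Time passes only in rows, so rows that repeat a pose let the fingers close. It gives the time, the measured TCP pose, the force, the opening and the grip force at its end, in the units of the state.
- monitor.observe(): the state, without advancing time (a new reading comes with each control period).
- imaging.snapshot(name): name is "side" or "top"; returns the picture (420x560x3 uint8, blue, green, red); there is no depth.
- imaging.get_calibration(name): a dict with "K" (3x3 intrinsics, pixels), "k1" (the pictures are not rectified: a ray, as slopes to the right and down, at radius r is drawn at 1 + k1 r^2 times it, then the intrinsics apply), "world_from_camera" (4x4, takes a point from camera to world coordinates). Camera axes: x right, y down, z forward; pixel columns grow to the right and rows downward; lengths in mm; the calibration is good to about 2 mm. A picture is of the moment at which its call begins. get_calibration takes no time and is no camera call.
- finish_job(): hands the job in; it is judged then, once.
Trained networks look in the newest picture that a camera, given by its name, has taken for a name from the list of things; names that differ only in an ending like _2 or _b are one class to them, and where a whole thing is asked for, a point or a joint stands for the part that bears it (a point fixed in the world has none). Each returns a list of dicts, best first, with "conf" (0 to 1); they miss things now and then, are a little off and sometimes report something else, mostly with a low value. They report only what shows in the picture. A call takes as long as a camera call.
- imaging.regions_of(camera, thing): "mask" (420x560 bool, what is visible of it) and "uv" ([column, row] in pixels, amid what is visible of it).
The state is a dict: "clock": time; "q": joint angles; "qvel": joint speeds; "tau": joint torques, N m; "eef_pos": TCP position; "tcp_rot": TCP orientation; "ft_force": force on the tool from outside, world axes, zero at the start; "ft_torque": the same for the moment, N m; "grip_width": opening from 0.0 (shut) to 1.0 (fully open); "finger_force": force on a finger pad.
Only numpy, scipy, OpenCV 4.12 (cv2) and the standard library are available. Lean on these libraries where they do the work, as an engineer would, in place of code of your own. Each camera call takes 0.05 s, during which the arm holds its last target. There are 200 camera calls.

## Working session

There is one attempt and no reset: what is moved stays moved. The work goes in short steps, Python scripts to look and compute and a shell command to move; the robot and the scene stay as the last step left them, time stands still between calls to the robot, and variables do not carry over. Pictures are saved under pics/ and viewed, at most 10 in all, crops included, and the job is handed in when it is done.

```bash
mkdir -p pics
cat > h.py <<'E'
import numpy as np, cv2
from station import monitor, imaging, finish_job, manip
from scipy.spatial.transform import Rotation as R
def cal(n):
    c=imaging.get_calibration(n); return np.array(c["K"]),c["k1"],np.array(c["world_from_camera"])
def ray(n,uv):
    K,k1,T=cal(n); d=np.linalg.solve(K,[uv[0],uv[1],1])[:2]; s=d.copy()
    for _ in range(30): s=d/(1+k1*(s@s))
    return T[:3,3],T[:3,:3]@np.array([s[0],s[1],1])
def atz(n,uv,z):
    o,d=ray(n,uv); return o+d*(z-o[2])/d[2]
def proj(n,p):
    K,k1,T=cal(n); c=T[:3,:3].T@(np.array(p,float)-T[:3,3]); s=c[:2]/c[2]; s=s*(1+k1*(s@s))
    return (K@[s[0],s[1],1])[:2]
def st():
    s=monitor.observe(); return s,np.array(s["eef_pos"]),R.from_rotvec(s["tcp_rot"])
def shift(target):  # world mm -> tool m
    s,p,r=st(); return r.inv().apply(np.array(target)-p)/1000
E
python3 - <<'E'
from h import *
s,p,r=st(); print(s); print(r.as_matrix().round(3), manip.hold_point_z)
for n in("top","side"):
    cv2.imwrite(f"pics/{n}0.png",imaging.snapshot(n)); print(n,cal(n)[2].round(2).tolist())
    for t in("balance","pan_centre","zero_key_top","cal_key_top","weight","cradle","mat","small_weight","pliers","file_brush","carving"):
        for x in imaging.regions_of(n,t)[:2]: print(t,round(x["conf"],2),np.round(x["uv"],1),x["mask"].sum(), atz(n,x["uv"],0).round(0))
E
```

```text
{'clock': 0.0, 'q': array([ 1.61762063e+00,  2.55745985e-01,  1.07003806e-01, -4.96370120e-04,
       -1.42391400e+00, -2.84625875e-01]), 'qvel': array([-9.84513308e-05, -5.76641806e-04, -1.39993236e-03,  6.03370698e-04,
       -1.02358913e-03, -1.24303377e-03]), 'tau': array([ 1.65085185e-04, -3.86634350e+01,  2.37941337e+01,  5.36505461e+00,
       -6.14623088e-03,  6.69157359e-06]), 'eef_pos': array([129.35144996, 533.97979617, 192.89282028]), 'tcp_rot': array([ 3.11749636e+00, -3.72545068e-01, -2.78514023e-04]), 'ft_force': array([0.48216542, 0.12423085, 0.41101602]), 'ft_torque': array([ 0.03020129, -0.04252037, -0.03177281]), 'finger_force': 0.0, 'grip_width': 0.9983485288178068}
[[ 0.972 -0.236 -0.   ]
 [-0.236 -0.972 -0.002]
 [ 0.     0.002 -1.   ]] 18.700000000000003
top [[-0.02, -1.0, 0.09, 479.77], [-1.0, 0.02, -0.03, 32.01], [0.03, -0.09, -1.0, 992.8], [0.0, 0.0, 0.0, 1.0]]
balance 0.85 [279.5 215.1] 11088 [556. -20.   0.]
pan_centre 0.62 [279.1 189.8] 2667 [612. -21.   0.]
pan_centre 0.61 [336.8 313.9] 1207 [ 336. -140.    0.]
zero_key_top 0.53 [257.3 261.6] 264 [455.  3
[... 523 characters left out ...]
[0.02, -0.68, -0.74, 751.44], [0.0, 0.0, 0.0, 1.0]]
balance 0.69 [345.7 148. ] 512 [ 554. -395.    0.]
balance 0.64 [273.5 219.8] 8174 [581. -36.  -0.]
pan_centre 0.68 [260.  202.2] 1615 [643. -69.   0.]
zero_key_top 0.69 [303.9 238.8] 200 [488. -23.   0.]
weight 0.87 [347.6 146.9] 560 [ 551. -403.    0.]
cradle 0.97 [346.8 165.5] 431 [ 517. -323.    0.]
mat 0.86 [211.7 334.1] 2690 [521. 288.   0.]
mat 0.58 [258.1 201.3] 1536 [649. -69.   0.]
small_weight 0.95 [127.8 300.1] 415 [720. 324.   0.]
pliers 0.79 [315.3 325.4] 892 [356. 162.   0.]
pliers 0.2 [346.  144.6] 546 [ 560. -410.    0.]
file_brush 0.78 [385.9 234.3] 863 [ 325. -142.    0.]
carving 0.86 [262.  144.1] 354 [ 773. -274.    0.]
```

View pics/top0.png

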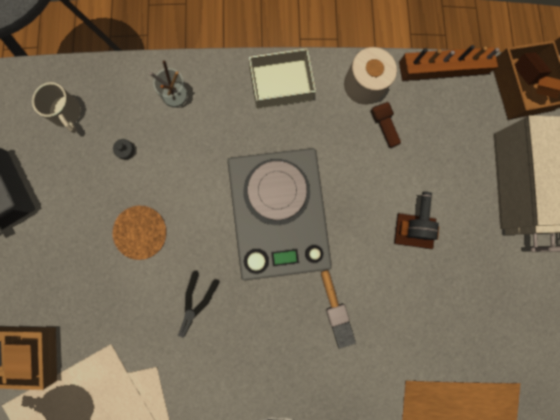

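View pics/side0.png

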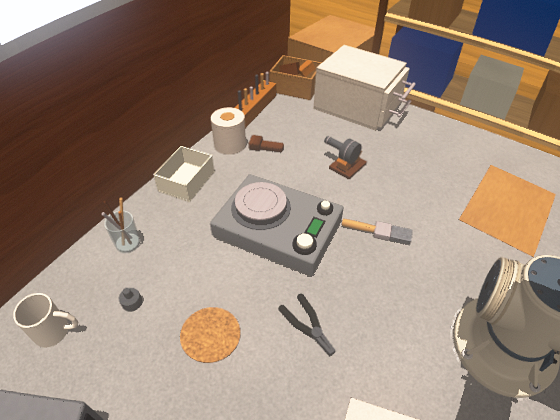

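The top view shows the zero key at (256,261), the calibrate key at (315,254), the pan at (277,190), the mat at (139,232), and the weight with its foot at (423,229) and stem tip near (426,193). The side view agrees. I'll refine these next.

Run:
```python
from h import *
t=cv2.imread("pics/top0.png"); s=cv2.imread("pics/side0.png")
def white(im,uv,w=14):
    u,v=map(int,uv); c=im[v-w:v+w,u-w:u+w].astype(int).min(2)
    m=(c>np.percentile(c,99)*0.75).astype(np.uint8); n,l,S,C=cv2.connectedComponentsWithStats(m)
    i=1+S[1:,4].argmax(); return C[i]+[u-w,v-w],S[i,4]
for k,n,im,uv in(("zero","top",t,(256,261)),("cal","top",t,(315,254)),("zero","side",s,(304,240)),("cal","side",s,(326,206))):
    c,a=white(im,uv); print(k,n,c,a,atz(n,c,78).round(1))
for n in("top","side"):
    imaging.snapshot(n)
    for th,z in(("pan_centre",82),("mat",4),("small_weight",48),("weight",55),("balance",56)):
        for x in imaging.regions_of(n,th)[:2]:
            cs,_=cv2.findContours(x["mask"].astype(np.uint8),0,1); c=max(cs,key=len)
            e=cv2.fitEllipse(cv2.convexHull(c)) if len(c)>6 else None
            print(th,n,round(x["conf"],2),np.round(e,1).tolist() if 0 else (np.round(e[0],1),np.round(e[1],1),round(e[2])),atz(n,e[0],z).round(1))
            if th=="balance": print(cv2.boxPoints(cv2.minAreaRect(c)).round(1).tolist(),[atz(n,q,56).round(0).tolist() for q in cv2.boxPoints(cv2.minAreaRect(c))])
a=cv2.resize(t[180:255,385:455],None,fx=8,fy=8,interpolation=2)
b=cv2.resize(s[125:185,315:345+25],None,fx=4,fy=10)if 0 else cv2.resize(s[125:180,315:370],None,fx=4,fy=4,interpolation=2)
o=np.zeros((600,800,3),np.uint8); o[:a.shape[0],:a.shape[1]]=a; o[:b.shape[0],565:565+b.shape[1]]=b
cv2.imwrite("pics/w.png",o)
```

```text
zero top [255.60301508 261.03015075] 199 [458.4  34.8  78. ]
cal top [314.35483871 253.5       ] 62 [470.5 -84.5  78. ]
zero side [304.36075949 239.48101266] 158 [458.  36.  78.]
cal side [325.26086957 203.45652174] 46 [469.8 -83.5  78. ]
pan_centre top 0.91 (array([276.8, 190.3]), array([56.8, 57.7]), 89) [600.4 -11.4  82. ]
mat top 0.7 (array([139.1, 232.1]), array([52.7, 54.9]), 50) [525.3 288.9   4. ]
small_weight top 0.89 (array([123.1, 148.9]), array([19.8, 22. ]), 116) [701.5 312.8  48. ]
small_weight top 0.29 (array([200.7, 287.4]), array([ 27. , 105.7]), 22) [405.8 149.8  48. ]
weight top 0.87 (array([423.5, 218.4]), array([36.7, 52.1]), 2) [ 537.8 -324.7   55. ]
weight top 0.53 (array([123., 149.]), array([19.8, 22. ]), 111) [699.6 311.   55. ]
balance top 0.68 (array([280.9, 214.9]), array([111.8, 163.1]), 172) [552.2 -19.9  56. ]
[[226.0, 158.1999969482422], [316.0, 146.60000610351562], [331.70001220703125, 268.5], [241.6999969482422, 280.1000061035156]] [[674.0, 92.0, 56.0], [696.0, -98.0, 56.0], [438.0, -123.0, 56.0], [419.0, 64.0, 56.0]]
balance top 0.62 (array([255.7,
[... 276 characters left out ...]
[600.1  -6.7  82. ]
mat side 0.69 (array([209.9, 334.4]), array([53.6, 60.8]), 67) [522.4 292.2   4. ]
small_weight side 0.55 (array([129.7, 299.3]), array([22.3, 24.9]), 149) [685.9 334.1  48. ]
weight side 0.77 (array([343., 147.]), array([25.3, 39.8]), 115) [ 537.5 -326.2   55. ]
weight side 0.59 (array([129.8, 299.4]), array([22.4, 24.1]), 179) [680.9 336.3  55. ]
balance side 0.85 (array([277.6, 225.3]), array([101. , 134.2]), 96) [537.4  16.   56. ]
[[204.6999969482422, 232.3000030517578], [234.60000610351562, 160.6999969482422], [345.8999938964844, 207.1999969482422], [316.0, 278.79998779296875]] [[664.0, 121.0, 56.0], [753.0, -115.0, 56.0], [431.0, -119.0, 56.0], [395.0, 97.0, 56.0]]
```

View pics/w.png

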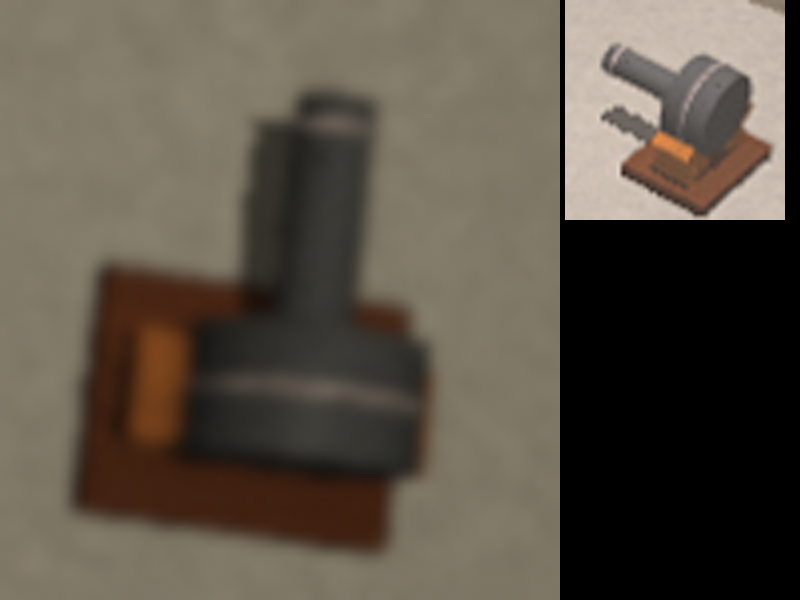

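The crop shows the stem tip at about top px (427.5,192.5), the stem root at (425,220) and the foot centre at (423.5,230), with the axis about 6° off world x. The keys measure 119.9 mm apart, as they should. Extending from them puts the pan at (601.7,-10.9), against about (600.4,-11.4) measured.

Run:
```python
from h import *
for uv in((427.5,192.5),(425,220),(423.5,230)): print(atz("top",uv,55).round(1))
# side view: tip approx px 315+ (615-565)/4, 125+58/4 ; foot/stem joint
for uv in((315+12,125+14.5),(315+27,125+21)): print("side",atz("side",uv,55).round(1))
print("mat check",proj("top",[524,290,4]))
print("zero key hover",shift([458.2,35.2,120]).round(4), "weight tip hover frame")
```

```text
[ 593.3 -336.7   55. ]
[ 534.3 -327.8   55. ]
[ 513.  -323.4   55. ]
side [ 590.7 -332.4   55. ]
side [ 541.9 -328.8   55. ]
mat check [138.63061466 232.67897155]
zero key hover [0.437  0.4078 0.0738] weight tip hover frame
```

```bash
python3 -m jog '{"translation":[[0.044,0.041,0],[0.088,0.082,0],[0.132,0.123,0],[0.176,0.164,0],[0.22,0.205,0.01],[0.264,0.246,0.02],[0.308,0.287,0.03],[0.352,0.328,0.045],[0.396,0.369,0.06],[0.437,0.408,0.074],[0.437,0.408,0.074],[0.437,0.408,0.074]],"turn":[0,0,0,0,0,0,0,0,0,0,0,0],"claw":[0,0,0,0,0,0,0,0,0,0,0,0]}' 20
python3 - <<'E'
from h import *
s,p,r=st(); print(p,s["ft_force"],s["grip_width"],shift([458.2,35.2,78]).round(4))
E
```

```text
clock: 3.3
eef_pos: [458.1, 34.9, 119.8]
tcp_rot: [-3.119, 0.374, 0.0]
ft_force: [0.0, 0.1, 0.5]
grip_width: -0.004
finger_force: 0.0
[458.14721314  34.94961966 119.83536962] [0.03607743 0.05374672 0.48698674] -0.004130369577545168 [-0.     -0.0003  0.0418]
```

```bash
python3 -m jog '{"translation":[[0,0,0.02],[0,0,0.036],[0,0,0.041],[0,0,0.043],[0,0,0.045],[0,0,0.0465],[0,0,0.0475],[0,0,0.0475]],"turn":[0,0,0,0,0,0,0,0],"claw":[0,0,0,0,0,0,0,0]}' 20
```

```text
clock: 4.3
eef_pos: [458.2, 35.0, 72.3]
tcp_rot: [3.119, -0.373, 0.0]
ft_force: [-0.5, 0.1, -1.0]
grip_width: -0.004
finger_force: 0.0
```

```bash
python3 -m jog '{"translation":[[0,0,0.001],[0,0,0.002],[0,0,0.002]],"turn":[0,0,0],"claw":[0,0,0]}' 20
python3 - <<'E'
from h import *
for n in("top","side"):
    im=imaging.snapshot(n)
    cv2.imwrite(f"pics/k_{n}.png",im)
a=cv2.imread("pics/k_side.png")[180:280,250:370]
cv2.imwrite("pics/kz.png",cv2.resize(a,None,fx=5,fy=5,interpolation=2))
E
```

```text
clock: 4.68
eef_pos: [458.0, 35.0, 70.2]
tcp_rot: [3.119, -0.373, -0.0]
ft_force: [-0.7, 0.7, -0.2]
grip_width: -0.002
finger_force: 0.0
```

View pics/kz.png

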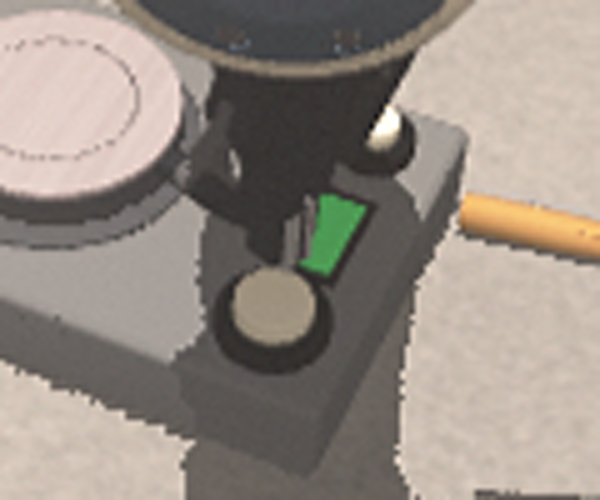

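The closed fingertip shows at side px of about (306,231), up-image from the zero key at (304,240), so it hasn't touched the key. I'll check the top view.

Run:
```python
from h import *
s,p,r=st()
for n in("top","side"): print(n,proj(n,p),proj(n,[458,35,78]),proj(n,[458,35,90]))
print(ray("side",(306,231)), [atz("side",(306,231),z).round(0) for z in(70,75,80,85,90,100)])
a=cv2.imread("pics/k_top.png")[180:290,210:350]
cv2.imwrite("pics/kt.png",cv2.resize(a,None,fx=5,fy=5,interpolation=2))
```

```text
top [255.47731191 261.09502051] [255.49344872 261.25247134] [255.47702226 261.39707344]
side [304.31670165 241.42068045] [304.58924847 239.15387348] [304.91480242 235.54718901]
(array([219.37149563, 536.30302913, 751.43883149]), array([ 0.27912475, -0.5902051 , -0.76019397])) [array([470.,   7.,  70.]), array([468.,  11.,  75.]), array([466.,  15.,  80.]), array([464.,  19.,  85.]), array([462.,  23.,  90.]), array([459.,  31., 100.])]
```

View pics/kt.png

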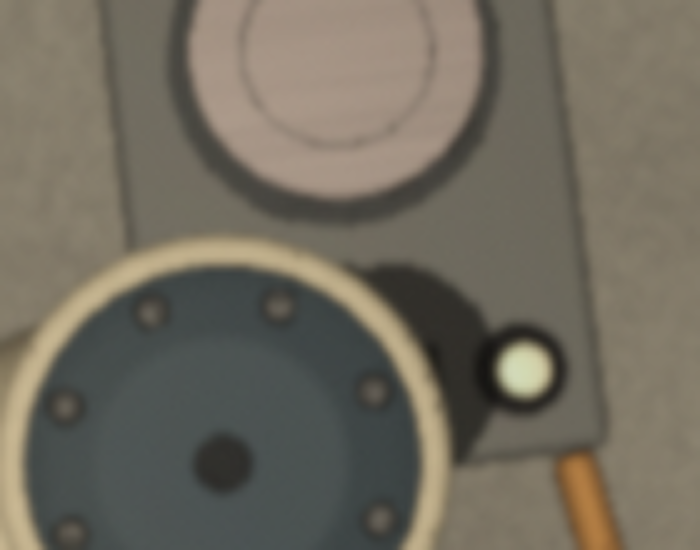

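Run:
```python
from h import *
for z in(150,200,250,300,350,400,450,500): print(z,proj("top",[458,35,z]).round(1), (proj("top",[458,35+50,z])-proj("top",[458,35-50,z]))[0].round(1))
for z in(95,100,105,110): print(z,proj("side",[458,35,z]).round(1))
print(monitor.observe()["q"].round(3))
```

```text
150 [255.4 262.2] -53.9
200 [255.3 262.9] -57.3
250 [255.2 263.8] -61.2
300 [255.1 264.7] -65.6
350 [255.  265.9] -70.7
400 [254.8 267.2] -76.6
450 [254.6 268.7] -83.7
500 [254.4 270.6] -92.2
95 [305.1 234. ]
100 [305.2 232.5]
105 [305.3 230.9]
110 [305.5 229.4]
[ 0.419  0.157 -0.345  0.    -1.069  0.914]
```

```bash
python3 -m jog '{"translation":[[0,0,0.002],[0,0,0.004],[0,0,0.006],[0,0,0.006]],"turn":[0,0,0,0],"claw":[0,0,0,0]}' 20
python3 - <<'E'
from h import *
im=imaging.snapshot("side"); a=im[180:280,250:370]
cv2.imwrite("pics/kz2.png",cv2.resize(a,None,fx=6,fy=6,interpolation=2))
g=im[228:252,290:320].min(2); m=(g>90).astype(np.uint8); n,l,S,C=cv2.connectedComponentsWithStats(m); print(S[1:,4],C[1:]+[290,228])
o=cv2.imread("pics/k_side.png")[228:252,290:320].min(2); m=(o>90).astype(np.uint8); n,l,S,C=cv2.connectedComponentsWithStats(m); print(S[1:,4],C[1:]+[290,228])
E
```

```text
clock: 5.28
eef_pos: [458.0, 35.0, 64.1]
tcp_rot: [3.119, -0.373, -0.001]
ft_force: [0.3, -0.1, -0.4]
grip_width: -0.003
finger_force: 0.0
[206   5   1   8] [[304.49514563 240.2815534 ]
 [311.         230.        ]
 [290.         234.        ]
 [290.25       243.5       ]]
[211   5   1   1   3   9] [[304.47393365 240.0521327 ]
 [311.4        229.        ]
 [290.         231.        ]
 [290.         234.        ]
 [290.         238.        ]
 [290.33333333 243.44444444]]
```

View pics/kz2.png

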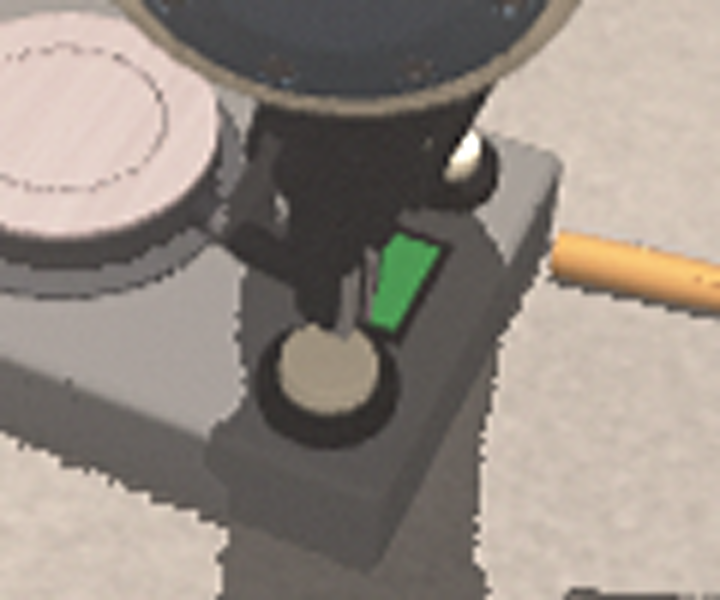

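The fingertip is now at about side px (306.7,236), just above the key. It sits roughly 25 mm higher than the reported TCP, so I'll keep descending gently and watch the force.

```bash
python3 -m jog '{"translation":[[0,0,0.002],[0,0,0.004],[0,0,0.006],[0,0,0.006]],"turn":[0,0,0,0],"claw":[0,0,0,0]}' 20;  python3 -m jog '{"translation":[[0,0,0.002],[0,0,0.003],[0,0,0.003]],"turn":[0,0,0],"claw":[0,0,0]}' 20
```

```text
clock: 5.82
eef_pos: [458.0, 35.0, 58.1]
tcp_rot: [3.119, -0.373, -0.001]
ft_force: [-0.3, 0.5, -1.0]
grip_width: 0.0
finger_force: 0.0
clock: 6.2
eef_pos: [458.0, 35.0, 55.2]
tcp_rot: [3.119, -0.373, -0.0]
ft_force: [-0.5, 0.7, -0.3]
grip_width: -0.002
finger_force: 0.0
```

```bash
python3 -m jog '{"translation":[[0,0,0.001],[0,0,0.002],[0,0,0.003],[0,0,0.003]],"turn":[0,0,0,0],"claw":[0,0,0,0]}' 20
python3 - <<'E'
from h import *
im=imaging.snapshot("side"); a=im[200:260,270:350]
cv2.imwrite("pics/kz3.png",cv2.resize(a,None,fx=8,fy=8,interpolation=2))
E
```

```text
clock: 6.7
eef_pos: [458.1, 35.0, 52.2]
tcp_rot: [3.119, -0.373, -0.0]
ft_force: [0.2, 0.6, 0.1]
grip_width: -0.0
finger_force: 0.0
```

View pics/kz3.png

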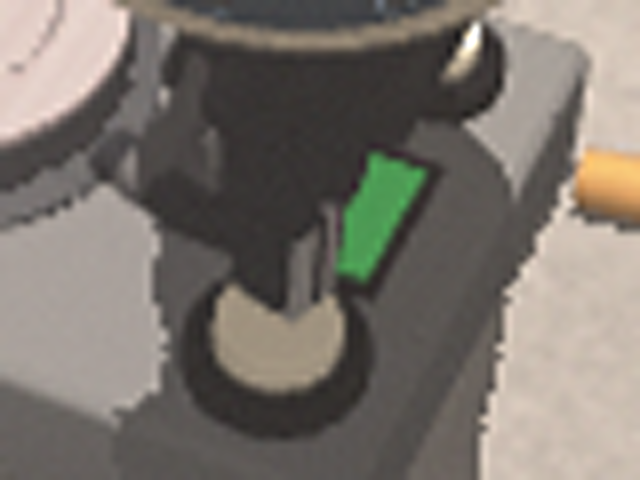

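The tip's near corner is at side px (306.6,239.7), over the key centre, and still makes no contact.

```bash
python3 -m jog '{"translation":[[0,0,0.001],[0,0,0.002],[0,0,0.003],[0,0,0.003]],"turn":[0,0,0,0],"claw":[0,0,0,0]}' 20;python3 -m jog '{"translation":[[0,0,0.001],[0,0,0.002],[0,0,0.003],[0,0,0.003]],"turn":[0,0,0,0],"claw":[0,0,0,0]}' 20
python3 - <<'E'
from h import *
im=imaging.snapshot("side"); cv2.imwrite("pics/kz4r.png",im)
print(np.mean([monitor.observe()["ft_force"] for _ in range(1)],0))
E
```

```text
clock: 7.25
eef_pos: [458.0, 35.0, 49.2]
tcp_rot: [3.119, -0.373, -0.0]
ft_force: [0.2, 0.4, 0.4]
grip_width: 0.0
finger_force: 0.0
clock: 7.75
eef_pos: [458.1, 35.1, 46.2]
tcp_rot: [3.119, -0.373, -0.0]
ft_force: [-0.9, -0.2, 0.4]
grip_width: -0.001
finger_force: 0.0
[ 0.01619757 -0.54628466 -0.46988662]
```

```bash
python3 -m jog '{"translation":[[0,0,0.001],[0,0,0.002],[0,0,0.003],[0,0,0.003]],"turn":[0,0,0,0],"claw":[0,0,0,0]}' 20;python3 - <<'E'
from h import *
im=imaging.snapshot("side")
o=cv2.imread("pics/side0.png")
# key ascii: intensity map rows 226-256, cols 292-322
g=im.min(2)
for v in range(222,256): print(v,"".join("#" if x>110 else "+" if x>75 else "." if x>50 else " " for x in g[v,288:326]))
E
```

```text
clock: 8.3
eef_pos: [458.1, 35.0, 43.2]
tcp_rot: [3.119, -0.373, -0.0]
ft_force: [0.1, -0.3, -0.7]
grip_width: 0.002
finger_force: 0.0
222 ........+.. .. ...   . ... .++..++.  +
223 ........+... .   . .     . .++++++. .+
224 ........+....... ....    . .+.+++.  ++
225 .............  . ........  .+++++. .++
226 ..... ...... ..... . .    ..++++.  +++
227 ......... ...... . ...   ..++++.  .+++
228 ....... ...  .. ..    +. .++.++. .++++
229 . ....   ..... .. .. .++.+++.++  +++++
230 #+.... . ..  ... ......+.+++++. .+++++
231 #+..    . ...    . ....+...+.. .++++++
232 #+++........ .. . ..+..+.+.++. .++++++
233 #+++++..  .. .    +++.++..++.  +++++++
234 #++++++++. ...    +++.++....  .+++++++
235 #+++++++.... .  . +++.++  ..  ++++++++
236 #++++++. .+. .    +++ +.     .++++++++
237 #+++++.. ##...... +++ +#. ...+++++++++
238 #+++++   ##+    ..+++.+#+ .+++++++++++
239 #++++.  .###+.   .+++.###. .++++++++++
240 #++++.  +#####.  .+++.###.  ++++++++++
241 ##+++   +######+.++++####.  .+++++++++
242 ###+.   .#########+######.  .+++++++++
243 ##++.   .###############+   .+++++++++
244 ##++.    ###############+   .++++++++.
245 ##++.    +#############+.   .+++++++++
246 ##++.  . .+############.    .+++++++..
247 ##+++     ..+########+.     ++++++++..
248 ##+++.      ..++++++..      ++++++....
249 #+++++        ......       .++++++.+.+
250 ++++++.                   .++++++.++.+
251 +++++++.                 .+++++++++.++
252 ++++++++..              .+++++++++.+++
253 ++++++++++..          .++++++++++..+++
254 ++++++++++++... .  ...+++++++++....+++
255 +++++++++++++++++++++++++++++++.+.++++
```

The tip's footprint is centred at about side px (304.5,236.5), which means z≈87 over the key. The real fingertips are therefore about 43 mm above the reported TCP, and contact should come about 9 mm lower.

```bash
python3 -m jog '{"translation":[[0,0,0.002],[0,0,0.004],[0,0,0.006],[0,0,0.006]],"turn":[0,0,0,0],"claw":[0,0,0,0]}' 20;python3 -m jog '{"translation":[[0,0,0.001],[0,0,0.002],[0,0,0.002]],"turn":[0,0,0],"claw":[0,0,0]}' 20;python3 -m jog '{"translation":[[0,0,0.001],[0,0,0.002],[0,0,0.002]],"turn":[0,0,0],"claw":[0,0,0]}' 20
```

```text
clock: 8.85
eef_pos: [458.2, 35.1, 37.4]
tcp_rot: [-3.119, 0.372, -0.0]
ft_force: [-0.8, 0.6, 3.4]
grip_width: -0.0
finger_force: 1.6
clock: 9.22
eef_pos: [458.2, 35.1, 35.4]
tcp_rot: [-3.119, 0.373, -0.0]
ft_force: [-1.2, 0.2, 5.1]
grip_width: 0.002
finger_force: 2.2
clock: 9.6
eef_pos: [458.3, 35.1, 34.4]
tcp_rot: [3.12, -0.372, 0.001]
ft_force: [-5.5, 0.7, 14.2]
grip_width: 0.001
finger_force: 7.0
```

The zero key went fully down with 14 N against its stop. That calibrates the real closed fingertip at TCP z + 37 mm. Next is the weight.

```bash
python3 -m jog '{"translation":[[0,0,-0.02],[0,0,-0.05],[0,0,-0.08],[0,0,-0.08],[0,0,-0.08]],"turn":[0,0,0,0,0],"claw":[0,0,0,0,0]}' 20
python3 - <<'E'
from h import *
s,p,r=st(); print(p,shift([574,-333,115]).round(4)); y=r.as_matrix()[:,1]; print(np.degrees(np.arctan2(y[1],y[0])))
im=imaging.snapshot("side")
c=im[225:255,290:320].min(2); m=(c>110).astype(np.uint8); n,l,S,C=cv2.connectedComponentsWithStats(m); i=1+S[1:,4].argmax(); print(S[i],C[i]+[290,225])
E
```

```text
clock: 10.22
eef_pos: [457.5, 35.0, 112.4]
tcp_rot: [3.119, -0.373, -0.002]
ft_force: [-0.6, -0.2, -0.1]
grip_width: -0.003
finger_force: 0.0
[457.5118724   35.02792973 112.36699413] [ 0.2     0.3302 -0.0028]
-103.64460280470796
[  7   9  16  14 186] [304.30107527 240.56989247]
```

```bash
python3 -m jog '{"translation":[[0.025,0.041,0],[0.05,0.083,0],[0.075,0.124,0],[0.1,0.165,0],[0.125,0.206,0],[0.15,0.248,0],[0.175,0.289,0],[0.2,0.33,0],[0.2,0.33,0],[0.2,0.33,0]],"turn":[0,0,0,0,0,-3,-6.4,-6.4,-6.4,-6.4],"claw":[0.04,0.085,0.085,0.085,0.085,0.085,0.085,0.085,0.085,0.085]}' 20
python3 - <<'E'
from h import *
s,p,r=st(); print(p,s["grip_width"],shift([574,-333,20]).round(4)); y=r.as_matrix()[:,1]; print(np.degrees(np.arctan2(y[1],y[0])))
t=imaging.snapshot("top");s_=imaging.snapshot("side")
a=cv2.resize(t[130:280,340:500],None,fx=2.5,fy=2.5,interpolation=2);b=cv2.resize(s_[80:200,290:390],None,fx=4,fy=4,interpolation=2)
o=np.zeros((480,800,3),np.uint8);o[:375,:400]=a;o[:,400:]=b;cv2.imwrite("pics/hov.png",o)
E
```

```text
clock: 11.52
eef_pos: [574.1, -332.5, 111.7]
tcp_rot: [-3.134, 0.199, 0.004]
ft_force: [0.3, 0.2, -0.0]
grip_width: 0.992
finger_force: 0.0
[ 574.11814006 -332.47239129  111.73537446] 0.9917337933825364 [0.0002 0.0006 0.0917]
-97.25478643852001
```

View pics/hov.png

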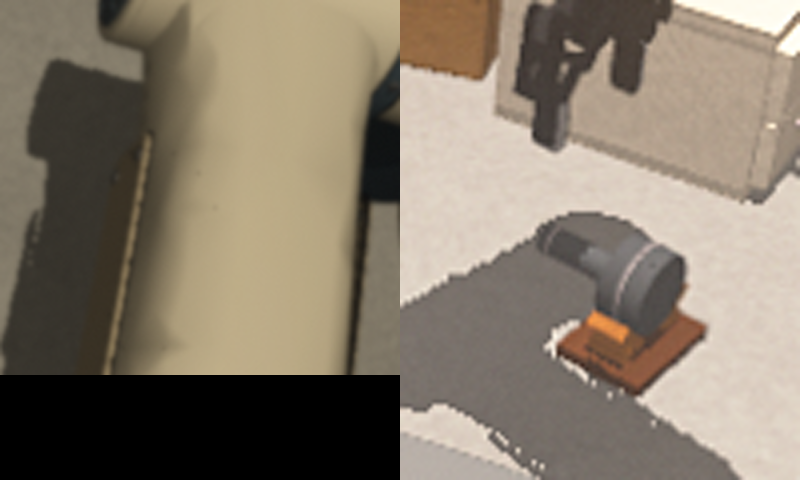

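The open fingertips are at about side px (327.5,117) and (346,102), above the stem (tip end at 326,138), and look centred. I'll check that numerically.

Run:
```python
from h import *
for z in(111,150,155,160,165): print(z,proj("side",[574,-332.5,z]).round(1))
print(proj("side",[574,-332.5+42,160]),proj("side",[574,-332.5-42,160]))
print("stem pts",proj("side",[591,-335,55]),proj("side",[574,-333,55]),proj("side",[527,-327,55]))
```

```text
111 [334.4 124.9]
150 [335.9 112.7]
155 [336.1 111.1]
160 [336.3 109.4]
165 [336.5 107.8]
[329.15049271 116.91014162] [343.1741112  102.33701319]
stem pts [327.3061327  139.00162392] [332.35794579 141.37042889] [346.55801875 148.17423038]
```

```bash
python3 -m jog '{"translation":[[0,0,0.03],[0,0,0.06],[0,0,0.09],[0,0,0.104],[0,0,0.112],[0,0,0.112],[0,0,0.112],[0,0,0.112],[0,0,0.112],[0,0,0.112],[0,0,0.112]],"turn":[0,0,0,0,0,0,0,0,0,0,0],"claw":[0.085,0.085,0.085,0.085,0.085,0.085,0,0,0,0,0]}' 20
```

```text
clock: 13.0
eef_pos: [575.2, -332.2, 1.4]
tcp_rot: [-3.135, 0.198, -0.001]
ft_force: [0.9, 3.3, 1.6]
grip_width: 0.253
finger_force: 19.6
```

The opening is 21.6 mm, so the stem is gripped. I'll lift slowly and let the weight swing.

```bash
python3 -m jog '{"translation":[[0,0,-0.005],[0,0,-0.015],[0,0,-0.025],[0,0,-0.04],[0,0,-0.055],[0,0,-0.07],[0,0,-0.085],[0,0,-0.1],[0,0,-0.12],[0,0,-0.14],[0,0,-0.14],[0,0,-0.14]],"turn":[0,0,0,0,0,0,0,0,0,0,0,0],"claw":[0,0,0,0,0,0,0,0,0,0,0,0]}' 20
python3 - <<'E'
from h import *
s=imaging.snapshot("side");cv2.imwrite("pics/lift_r.png",s)
x=imaging.regions_of("side","weight")
for q in x[:2]:
    c=max(cv2.findContours(q["mask"].astype(np.uint8),0,1)[0],key=len); e=cv2.minAreaRect(c); print(q["conf"],q["uv"],e)
    m=q["mask"]; vs,us=np.where(m)
    if q is x[0]:
        for v in range(vs.min(),vs.max()+1,2): print(v,"".join("#" if b else "." for b in m[v,us.min():us.max()+1]),us.min())
p=np.array(monitor.observe()["eef_pos"]); print(p)
for d in(57,40,0,-28): print(d,proj("side",p+[0,0,d]).round(1))
E
```

```text
clock: 14.5
eef_pos: [574.3, -332.3, 140.3]
tcp_rot: [-3.134, 0.198, 0.002]
ft_force: [-0.5, 0.6, -7.6]
grip_width: 0.249
finger_force: 20.9
0.77 [336.6, 119.0] ((337.5400085449219, 118.77998352050781), (26.870059967041016, 23.193105697631836), 81.8698959350586)
105 .............#........... 326
107 .......########.......... 326
109 .......##########........ 326
111 ......################... 326
113 ...####################.. 326
115 .######################.. 326
117 .#######################. 326
119 .#######################. 326
121 .#######################. 326
123 .#######################. 326
125 .######################## 326
127 .######################## 326
129 ..#####################.. 326
131 ...#################..... 326
[ 574.06376065 -332.31430248  139.81942893]
57 [337.8  97.2]
40 [337.1 102.9]
0 [335.5 115.9]
-28 [334.4 124.7]
```

The weight hangs below the grip, with its foot at about side px (337,120), just where an upright weight should be, and it weighs about 0.8 kg. Now I'll carry it to the mat.

Run:
```python
from h import *
print(shift([524,290.5,165]).round(4))
```

```text
[-0.1281 -0.6116 -0.0243]
```

```bash
python3 -m jog '{"translation":[[0,0,-0.01],[0,0,-0.025],[-0.004,-0.02,-0.025],[-0.012,-0.06,-0.025],[-0.023,-0.11,-0.025],[-0.034,-0.165,-0.025],[-0.046,-0.22,-0.025],[-0.057,-0.275,-0.025],[-0.069,-0.33,-0.025],[-0.08,-0.385,-0.025],[-0.09,-0.43,-0.025],[-0.098,-0.47,-0.025]],"turn":[0,0,0,0,0,0,0,0,0,0,0,0],"claw":[0,0,0,0,0,0,0,0,0,0,0,0]}' 60
python3 - <<'E'
from h import *
print(shift([524,290.5,50]).round(4))
E
```

```text
clock: 16.1
eef_pos: [536.9, 147.9, 168.1]
tcp_rot: [-3.134, 0.196, -0.004]
ft_force: [0.5, 0.1, -6.5]
grip_width: 0.238
finger_force: 59.6
[-0.0309 -0.1398  0.1182]
```

```bash
python3 -m jog '{"translation":[[-0.009,-0.04,0],[-0.018,-0.08,0],[-0.025,-0.115,0.01],[-0.031,-0.135,0.03],[-0.031,-0.14,0.055],[-0.031,-0.14,0.08],[-0.031,-0.14,0.1],[-0.031,-0.14,0.112],[-0.031,-0.14,0.118],[-0.031,-0.14,0.118],[-0.031,-0.14,0.118]],"turn":[0,0,0,0,0,0,0,0,0,0,0],"claw":[0,0,0,0,0,0,0,0,0,0,0]}' 60
python3 - <<'E'
from h import *
s=imaging.snapshot("side");t=imaging.snapshot("top")
a=cv2.resize(t[160:300,60:220],None,fx=2.5,fy=2.5,interpolation=2);b=cv2.resize(s[250:400,150:283],None,fx=3,fy=3,interpolation=2)
o=np.zeros((450,800,3),np.uint8);o[:350,:400]=a;o[:,400:799]=b;cv2.imwrite("pics/mat.png",o)
p=np.array(monitor.observe()["eef_pos"]);print(p,shift([524,290.5,24]).round(4))
for d in(57,40,0,-26): print(d,proj("side",p+[0,0,d]).round(1))
E
```

```text
clock: 17.48
eef_pos: [524.1, 289.0, 49.3]
tcp_rot: [-3.134, 0.198, -0.002]
ft_force: [-0.0, -0.6, -6.9]
grip_width: 0.232
finger_force: 59.4
[523.96372113 288.9126851   49.09460964] [-0.0002 -0.0016  0.0251]
57 [203.5 306.7]
40 [204.7 311.4]
0 [207.4 321.9]
-26 [209.1 328.3]
```

View pics/mat.png

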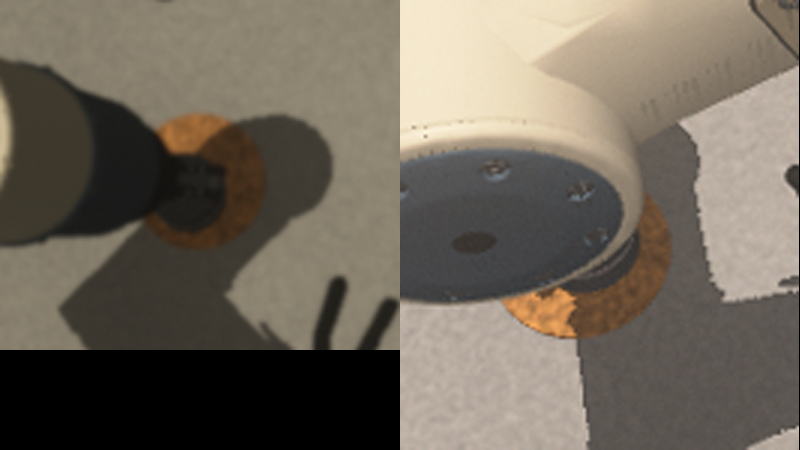

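The top crop shows the foot at about px (135.5,239) over the mat (139,232). It is on the mat but tilted some 10° toward the robot. I'll shift forward 10 mm and lower until it touches with a light grip, so the weight rights itself.

```bash
python3 -m jog '{"translation":[[0.005,0,0.004],[0.01,-0.001,0.008],[0.01,-0.001,0.01],[0.01,-0.001,0.012],[0.01,-0.001,0.012]],"turn":[0,0,0,0,0],"claw":[0,0,0,0,0]}' 20
python3 -m jog '{"translation":[[0,0,0.002],[0,0,0.004],[0,0,0.004]],"turn":[0,0,0],"claw":[0,0,0]}' 20
python3 -m jog '{"translation":[[0,0,0.002],[0,0,0.004],[0,0,0.004]],"turn":[0,0,0],"claw":[0,0,0]}' 20
```

```text
clock: 18.2
eef_pos: [535.1, 288.5, 41.2]
tcp_rot: [-3.134, 0.196, -0.007]
ft_force: [-9.9, -3.9, 19.2]
grip_width: 0.236
finger_force: 61.4
clock: 18.58
eef_pos: [538.1, 289.2, 40.6]
tcp_rot: [-3.132, 0.194, -0.018]
ft_force: [-8.2, -4.7, 29.8]
grip_width: 0.234
finger_force: 64.0
clock: 18.95
eef_pos: [540.5, 289.6, 40.1]
tcp_rot: [-3.13, 0.192, -0.026]
ft_force: [-9.9, -7.1, 44.1]
grip_width: 0.235
finger_force: 66.7
```

It touched earlier than expected and the grip stayed at 60 N. I'll back off to light contact and ease the fingers open gradually.

```bash
python3 -m jog '{"translation":[[0,0,-0.005],[0,0,-0.01],[0,0,-0.011],[0,0,-0.011]],"turn":[0,0,0,0],"claw":[0,0,0,0]}' 20
python3 -m jog '{"translation":[[0,0,0],[0,0,0],[0,0,0]],"turn":[0,0,0],"claw":[0.0205,0.0208,0.0208]}' 20
python3 - <<'E'
from h import *
print(st()[0]["ft_torque"])
E
```

```text
clock: 19.45
eef_pos: [535.4, 289.2, 40.8]
tcp_rot: [-3.134, 0.197, -0.006]
ft_force: [0.5, 0.1, 6.9]
grip_width: 0.241
finger_force: 63.3
clock: 19.82
eef_pos: [535.3, 289.1, 40.7]
tcp_rot: [-3.134, 0.197, -0.005]
ft_force: [0.3, 0.6, 6.0]
grip_width: 0.242
finger_force: 33.3
[ 0.00577015 -0.50543418  0.02217914]
```

```bash
python3 -m jog '{"translation":[[0,0,0],[0,0,0.001],[0,0,0.002],[0,0,0.003],[0,0,0.004],[0,0,0.004]],"turn":[0,0,0,0,0,0],"claw":[0.0211,0.0213,0.0214,0.0214,0.0214,0.0214]}' 20
python3 - <<'E'
from h import *
print(st()[0]["ft_torque"])
E
```

```text
clock: 20.58
eef_pos: [536.6, 289.3, 39.9]
tcp_rot: [-3.133, 0.195, -0.011]
ft_force: [-3.3, -1.2, 20.8]
grip_width: 0.249
finger_force: 16.6
[-0.91878512  1.04779409 -0.01375053]
```

The load has moved off the +x edge to the pad axis, so the foot now seems flat. I'll relieve the press, let go, rise clear and check.

```bash
python3 -m jog '{"translation":[[0,0,-0.002],[0,0,-0.0035],[0,0,-0.0035],[0,0,-0.0035],[0,0,-0.0035],[0,0,-0.0035],[0,0,-0.0035]],"turn":[0,0,0,0,0,0,0],"claw":[0.0214,0.0214,0.022,0.024,0.03,0.05,0.085]}' 20
python3 -m jog '{"translation":[[0,0,0],[0,0,0],[0,0,-0.02],[0,0,-0.05],[0,0,-0.08],[0,0,-0.11],[0,0.05,-0.11],[0,0.1,-0.11],[0,0.15,-0.11],[0,0.2,-0.11],[0,0.25,-0.11],[0,0.25,-0.11]],"turn":[0,0,0,0,0,0,0,0,0,0,0,0],"claw":[0.085,0.085,0.085,0.085,0.085,0.085,0.085,0.085,0.085,0.085,0.085,0.085]}' 20
python3 - <<'E'
from h import *
s=imaging.snapshot("side");t=imaging.snapshot("top")
a=cv2.resize(t[190:280,90:190],None,fx=4,fy=4,interpolation=2);b=cv2.resize(s[260:380,160:260],None,fx=4,fy=4,interpolation=2)
o=np.zeros((480,800,3),np.uint8);o[:360,:400]=a;o[:,400:]=b;cv2.imwrite("pics/mat2.png",o)
for n in("top","side"):
  for q in imaging.regions_of(n,"weight")[:2]:
    vs,us=np.where(q["mask"]); print(n,q["conf"],q["uv"],us.min(),us.max(),vs.min(),vs.max())
print(st()[1])
E
```

```text
clock: 21.45
eef_pos: [533.5, 288.3, 38.7]
tcp_rot: [3.135, -0.198, -0.0]
ft_force: [-0.0, -0.8, -0.0]
grip_width: 0.765
finger_force: 0.0
clock: 22.95
eef_pos: [501.6, 37.7, 149.3]
tcp_rot: [3.135, -0.204, 0.001]
ft_force: [0.7, 0.5, 0.7]
grip_width: 0.996
finger_force: 0.0
top 0.48 [124.2, 226.0] 123 130 223 229
side 0.62 [207.3, 328.3] 195 228 307 350
side 0.57 [303.7, 239.9] 296 312 234 248
[502.30233429  41.07300305 148.76874513]
```

View pics/mat2.png

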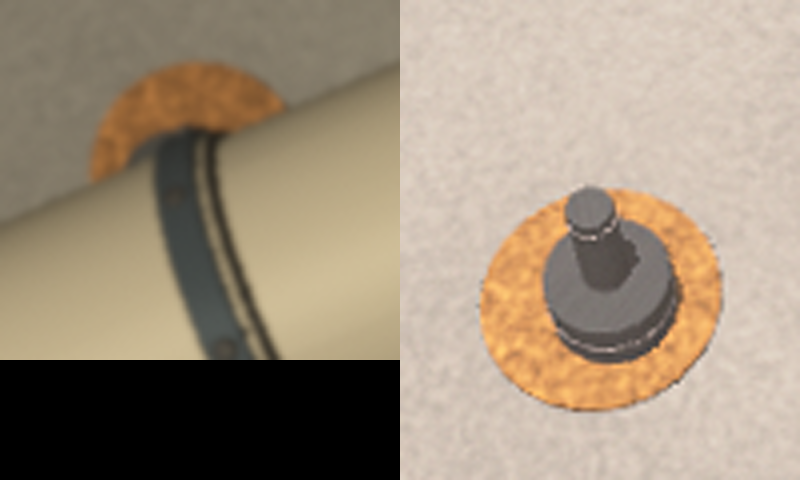

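The weight stands upright on the mat, with its stem top at side px (207.5,312.5) and its foot's top face centred near (212,328.5).

Run:
```python
from h import *
print(atz("side",(207.5,312.5),104),atz("side",(212,328.7),40), proj("side",[530,288,104]),proj("side",[530,288,40]))
im=imaging.snapshot("side")
q=imaging.regions_of("side","weight")[0]; m=q["mask"]
g=im.max(2)
for v in range(302,354,1): print(v,"".join("#" if x<95 else "+" if x<115 else "." for x in g[v,188:236]))
print(shift([530,288,150]))
```

```text
[511.57946051 293.51990633 104.        ] [511.71041807 292.41683155  40.        ] [201.33352444 305.31662318] [205.85403275 322.26814335]
302 ................................................
303 ................................................
304 ................................................
305 ................................................
306 ................................................
307 ................................................
308 ................................................
309 ................................................
310 ................................................
311 ................................................
312 ................................................
313 ........................++......................
314 ........................#+......................
315 ..............#.......+##.+.....................
316 ...............#+.....###.#.....................
317 ...............+#######..##.....................
318 ..............+..#####++###+....................
319 ..............+#+....++#####....................
320 ....
[... 1131 characters left out ...]
.......++#####++#+........
342 .............###+..........+######+.+##.........
343 ..............#######+#+#########+..##+.........
344 ............+.+#################++.###..........
345 .............#...############++.+####...........
346 ..............###...+#####+.++++####............
347 ...............####........+#######.............
348 .................################...............
349 ..................+############.................
350 ......................+++++.....................
351 ................................................
352 ................................................
353 ................................................
[-0.00317265 -0.24827988 -0.00133388]
```

Two independent side-view rays put the weight at (511.6,293). Corrected for the camera bias seen on the mat, that is about (513,291.5), with the foot well inside the mat. I'll regrasp lower on the stem.

```bash
python3 - <<'E'
from h import *
print(shift([513,291.5,150]).round(4),shift([513,291.5,25]).round(4))
E
python3 -m jog '{"translation":[[0,0,0]],"turn":[0],"claw":[0.085]}' 20
```

```text
[-0.0205 -0.2496 -0.0013] [-0.0205 -0.2496  0.1237]
clock: 23.38
eef_pos: [502.2, 41.1, 148.6]
tcp_rot: [3.135, -0.196, -0.0]
ft_force: [-0.2, 0.1, -0.9]
grip_width: 0.999
finger_force: 0.0
```

```bash
python3 -m jog '{"translation":[[-0.004,-0.05,0],[-0.008,-0.1,0],[-0.012,-0.15,0],[-0.016,-0.2,0],[-0.0205,-0.24,0],[-0.0205,-0.25,0],[-0.0205,-0.25,0.01],[-0.0205,-0.25,0.04],[-0.0205,-0.25,0.07],[-0.0205,-0.25,0.1],[-0.0205,-0.25,0.115],[-0.0205,-0.25,0.123]],"turn":[0,0,0,0,0,0,0,0,0,0,0,0],"claw":[0.085,0.085,0.085,0.085,0.085,0.085,0.085,0.085,0.085,0.085,0.085,0.085]}' 20
python3 -m jog '{"translation":[[0,0,0],[0,0,0],[0,0,0],[0,0,0],[0,0,0],[0,0,0]],"turn":[0,0,0,0,0,0],"claw":[0.06,0.03,0,0,0,0]}' 50
```

```text
clock: 24.88
eef_pos: [513.2, 290.1, 25.3]
tcp_rot: [3.135, -0.199, -0.0]
ft_force: [0.5, 0.1, -0.6]
grip_width: 0.994
finger_force: 0.0
clock: 25.62
eef_pos: [513.6, 291.5, 26.5]
tcp_rot: [-3.134, 0.197, -0.002]
ft_force: [-0.5, 1.6, 5.6]
grip_width: 0.245
finger_force: 48.9
```

```bash
python3 -m jog '{"translation":[[0,0,-0.01],[0,0,-0.04],[0,0,-0.08],[0,0,-0.12],[0,0,-0.15],[0,0,-0.15]],"turn":[0,0,0,0,0,0],"claw":[0,0,0,0,0,0]}' 50
python3 - <<'E'
from h import *
print(st()[0]["ft_force"],shift([601,-10.5,176]).round(4))
im=imaging.snapshot("top")
for q in imaging.regions_of("top","weight")[:1]: print(q["conf"],q["uv"])
E
```

```text
clock: 26.38
eef_pos: [513.7, 291.3, 177.0]
tcp_rot: [-3.133, 0.198, -0.003]
ft_force: [-0.3, 0.4, -7.8]
grip_width: 0.245
finger_force: 50.0
[-0.30171852  0.37860146 -7.75084248] [0.1246 0.2884 0.0006]
0.62 [114.3, 226.2]
```

```bash
python3 -m jog '{"translation":[[0.01,0.023,0],[0.028,0.065,0],[0.048,0.11,0],[0.068,0.157,0],[0.088,0.203,0],[0.106,0.245,0],[0.118,0.274,0],[0.1246,0.2884,0],[0.1246,0.2884,0.02],[0.1246,0.2884,0.04],[0.1246,0.2884,0.05],[0.1246,0.2884,0.05]],"turn":[0,0,0,0,0,0,0,0,0,0,0,0],"claw":[0,0,0,0,0,0,0,0,0,0,0,0]}' 50
python3 - <<'E'
from h import *
im=imaging.snapshot("side");p=st()[1];print(p,shift([601,-10.5,105]).round(4))
for q in imaging.regions_of("side","weight")[:2]: vs,us=np.where(q["mask"]);print(q["conf"],q["uv"],us.min(),us.max(),vs.min(),vs.max())
g=im.max(2)
for v in range(160,230): print(v,"".join("#" if x<60 else "+" if x<90 else "-" if x<130 else "." for x in g[v,222:300]))
for d in(-23,13): print(proj("side",p+[0,0,d]))
print("pan",proj("side",[601,-10.5,82]))
E
```

```text
clock: 27.98
eef_pos: [599.6, -10.6, 124.4]
tcp_rot: [3.135, -0.197, -0.005]
ft_force: [0.8, -0.4, -6.4]
grip_width: 0.24
finger_force: 50.0
[600.41063257 -10.7040744  125.57990149] [ 0.0006 -0.0003  0.0206]
0.68 [260.3, 186.7] 246 273 158 201
0.68 [313.4, 325.3] 279 334 295 354
160 .................++++++++++++++++++++++++++++--+..............................
161 ..................++++++++++++++++++++++++++++-+..............................
162 ...................+++++++++++++++++++++++++++-+..............................
163 ...................-++++++++++++++++++++++-+++-+..............................
164 ....................-++++++++++++++++++++--+++-+..............................
165 ......................+++++++++++++++++---++++-+..............................
166 ........................-++++++++++++-+--+++++-+..............................
167 ..........................+++++++++++-++++++++--..............................
168 ...........................-+++++++----+++++++-...............................
169 ............................-++++++----+++++++-......................
[... 4377 characters left out ...]
++++++++++----.................
223 ............------+++++++++++++++++++++++++++++++++++++++---..................
224 ............-------+++++++++++++++++++++++++++++++++++++-.-...................
225 ............--------+++++++++++++++++++++++++++++++++++++.....................
226 ...........-----------+++++++++++++++++++++++++++++++++------.................
227 ..........---------------++++++++++++++++++++++++++++-----------..............
228 .-........------------------++++++++++++++++++++++------------------......----
229 --.......------------------------++++++++++++-------------------------.....---
[260.48068153 193.1343102 ]
[260.12323925 181.44423   ]
pan [260.41629081 199.483622  ]
```

In the pixel map the foot is centred at about (260.3,192.7), matching the prediction for an upright weight on the tool axis (260.5,193.1). Lowering onto the pan.

```bash
python3 -m jog '{"translation":[[0.0006,0,0.006],[0.0006,0,0.011],[0.0006,0,0.015],[0.0006,0,0.018],[0.0006,0,0.02],[0.0006,0,0.022],[0.0006,0,0.022]],"turn":[0,0,0,0,0,0,0],"claw":[0,0,0,0,0,0,0]}' 50
python3 -m jog '{"translation":[[0,0,0.001],[0,0,0.002],[0,0,0.003],[0,0,0.003]],"turn":[0,0,0,0],"claw":[0,0,0,0]}' 50
```

```text
clock: 28.95
eef_pos: [601.3, -10.9, 104.1]
tcp_rot: [3.135, -0.198, 0.001]
ft_force: [-1.0, 1.4, -5.1]
grip_width: 0.244
finger_force: 50.2
clock: 29.45
eef_pos: [601.3, -11.0, 101.2]
tcp_rot: [3.135, -0.198, 0.001]
ft_force: [-1.9, 0.7, -1.5]
grip_width: 0.242
finger_force: 50.4
```

```bash
python3 -m jog '{"translation":[[0,0,0.001],[0,0,0.002],[0,0,0.002],[0,0,0.002],[0,0,0.002],[0,0,0.002],[0,0,0.002],[0,0,0.002]],"turn":[0,0,0,0,0,0,0,0],"claw":[0,0,0.0208,0.0214,0.022,0.023,0.026,0.032]}' 50
python3 -m jog '{"translation":[[0,0,0],[0,0,0],[0,0,0],[0,0,-0.01],[0,0,-0.03],[0,0,-0.06],[0,0,-0.09],[0,0,-0.09]],"turn":[0,0,0,0,0,0,0,0],"claw":[0.05,0.07,0.085,0.085,0.085,0.085,0.085,0.085]}' 50
python3 - <<'E'
from h import *
im=imaging.snapshot("side")
for q in imaging.regions_of("side","weight")[:2]: vs,us=np.where(q["mask"]);print(q["conf"],q["uv"],us.min(),us.max(),vs.min(),vs.max())
g=im.max(2)
for v in range(160,226): print(v,"".join("#" if x<60 else "+" if x<90 else "-" if x<130 else "." for x in g[v,222:300]))
for z in(76.5,112.5,176.5): print(proj("side",[601,-10.9,z]))
print("cal",shift([470.3,-84.2,190]).round(4))
E
```

```text
clock: 30.45
eef_pos: [601.3, -11.0, 98.8]
tcp_rot: [-3.135, 0.198, -0.001]
ft_force: [0.6, -0.8, -0.5]
grip_width: 0.372
finger_force: 0.0
clock: 31.45
eef_pos: [602.9, -11.0, 192.6]
tcp_rot: [-3.134, 0.198, -0.01]
ft_force: [-0.2, 0.1, 0.1]
grip_width: 0.994
finger_force: 0.0
0.8 [260.1, 192.5] 246 273 165 209
0.58 [259.7, 208.6] 235 285 188 220
160 ..............................................................................
161 ..............................................................................
162 ..............................................................................
163 ..............................................................................
164 ..............................................................................
165 ..............................................................................
166 ..................................---++--.....................................
167 .................................-+++++++-....................................
168 .................................+++++++++....................................
169
[... 4141 characters left out ...]
.....
219 ...............-+++++++++---.-.....-.-------------+++++++++-----..............
220 ..............-++++++++++++++---..--------------++++++++++-----...............
221 ..............-+++++++++++++++++-----------++++++++++++++-----................
222 .............---++++++++++++++++++++++++++++++++++++++++++-+-.................
223 .............-----++++++++++++++++++++++++++++++++++++++++++-.................
224 .............------++++++++++++++++++++++++++++++++++++++++------.............
225 ............---------++++++++++++++++++++++++++++++++++++----------...........
[260.56491796 201.05455899]
[260.21413044 189.83050668]
[259.5511886  168.23969648]
cal [-0.1206  0.0893 -0.001 ]
```

The weight stands upright on the pan, with its stem top at about (259,170). I'll move over to the calibrate key and check the centring from the top camera on the way.

```bash
python3 -m jog '{"translation":[[-0.04,0.03,0],[-0.08,0.06,0],[-0.1206,0.0893,0],[-0.1206,0.0893,0.04],[-0.1206,0.0893,0.08],[-0.1206,0.0893,0.1],[-0.1206,0.0893,0.1],[-0.1206,0.0893,0.1]],"turn":[0,0,0,0,0,0,0,0],"claw":[0.085,0.085,0.085,0,0,0,0,0]}' 20
python3 - <<'E'
from h import *
im=imaging.snapshot("top"); print(st()[1],monitor.observe()["grip_width"],shift([470.3,-84.2,40]).round(4))
for q in imaging.regions_of("top","weight")[:2]:
    vs,us=np.where(q["mask"]);print(q["conf"],q["uv"],us.min(),us.max(),vs.min(),vs.max())
g=im.max(2)
for v in range(155,226): print(v,"".join("#" if x<60 else "+" if x<90 else "-" if x<130 else "." for x in g[v,240:316]))
print(proj("top",[601,-10.9,112.5]),proj("top",[601,-10.9,176.5]),proj("top",[601,-10.9,77]))
E
```

```text
clock: 32.55
eef_pos: [470.8, -84.4, 89.5]
tcp_rot: [3.135, -0.198, 0.001]
ft_force: [0.3, -0.1, 0.9]
grip_width: 0.001
finger_force: 0.0
[471.01837477 -84.36018004  89.78195062] -0.004210952740660039 [-0.0008 -0.0001  0.0498]
0.72 [277.0, 189.1] 262 292 173 204
155 ----------------------------------------------------------------------------
156 ----------------------------------------------------------------------------
157 ----------------------------------------------------------------------------
158 ----------------------------------------------------------------------------
159 -----------------------------+++++++++++++++--------------------------------
160 -------------------------+++++++++++++++++++++++----------------------------
161 -----------------------+++++++++----------++++++++--------------------------
162 ---------------------++++++------........-----++++++------------------------
163 -------------------++++++---.................----+++++----------------------
164 -----------------++++++---......................---+++++--------------------
165 ----------------+++++--
[... 4297 characters left out ...]
----.............----+++++++++-------------------
219 -------------------++++++++++++--------------+++++++++++--------------------
220 --------------------++++++++++++++++---++++++++++++++++---------------------
221 ---------------------++++++++++++++++++++++++++++++++-----------------------
222 -----------------------+++++++++++++++++++++++++++--------------------------
223 -------------------------+++++++++++++++++++++++----------------------------
224 --------------------------------++++++++++++--------------------------------
225 ----------------------------------------------------------------------------
[277.19331957 187.97125331] [278.7743377  183.15053782] [276.4101563  190.35927843]
```

The top view has the pan centred at (276.8,190.3) and the foot's top face at (277.5,188.4). A centred weight predicts (277.2,188.0), so it is under 1 mm off. Now pressing the calibrate key.

```bash
python3 -m jog '{"translation":[[-0.0008,0,0.02],[-0.0008,0,0.035],[-0.0008,0,0.045],[-0.0008,0,0.05],[-0.0008,0,0.052],[-0.0008,0,0.054],[-0.0008,0,0.055],[-0.0008,0,0.055]],"turn":[0,0,0,0,0,0,0,0],"claw":[0,0,0,0,0,0,0,0]}' 20
```

```text
clock: 33.65
eef_pos: [469.6, -84.2, 34.5]
tcp_rot: [3.135, -0.198, 0.001]
ft_force: [-3.6, 0.5, 7.5]
grip_width: 0.002
finger_force: 3.8
```

```bash
python3 -m jog '{"translation":[[0,0,0.001],[0,0,0.001],[0,0,0.001]],"turn":[0,0,0],"claw":[0,0,0]}' 20
python3 -m jog '{"translation":[[0,0,-0.01],[0,0,-0.04],[0,0,-0.09],[-0.05,0,-0.12],[-0.09,0,-0.12],[-0.09,0,-0.12],[-0.09,0,-0.12]],"turn":[0,0,0,0,0,0,0],"claw":[0,0,0,0,0,0,0]}' 20
python3 - <<'E'
from h import *
for n in("top","side"):
    imaging.snapshot(n)
    for t in("weight","small_weight","pliers","file_brush","carving"):
        for q in imaging.regions_of(n,t)[:1]: print(n,t,round(q["conf"],2),np.round(q["uv"],1))
E
```

```text
clock: 34.02
eef_pos: [469.7, -84.3, 34.4]
tcp_rot: [3.135, -0.197, 0.002]
ft_force: [-6.8, 3.5, 14.8]
grip_width: 0.002
finger_force: 7.3
clock: 34.9
eef_pos: [380.8, -72.9, 153.1]
tcp_rot: [-3.135, 0.198, -0.002]
ft_force: [0.5, 0.0, 0.2]
grip_width: -0.002
finger_force: 0.0
top weight 0.66 [276.4 188.6]
top small_weight 0.67 [125.2 150.2]
top pliers 0.73 [190.3 302.7]
top file_brush 0.56 [327.6 281. ]
top carving 0.8 [389.6 121.8]
side weight 0.75 [259.4 194.2]
side small_weight 0.77 [131.8 299.4]
side pliers 0.9 [314.1 329.3]
side file_brush 0.79 [383.9 232.7]
side carving 0.71 [261.1 144.2]
```

The key bottomed out at 14.8 N, the weight still stands, and the bystanders haven't moved; in the top view the arm covers part of the brush, but the side view shows it in place.

```bash
python3 -c "
from station import finish_job; print(finish_job())"
```

```text
the job is handed in; nothing more can be done
None
```

The job is handed in at about 35 s: zero key pressed, weight stood on the mat (it probably rocked a few degrees onto its foot as I let go), set upright within about 1 mm of the pan centre, calibrate key pressed, and the bystanders left where they lay.

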